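Rack a sample jar and unscrew its tight cap

TASK

Stand the square sample jar that is out on the bench fully down in the empty square place of the raised steel rack, which keeps it from turning, then unscrew its tight cap anticlockwise. Stop turning as soon as the thread lets go, lift the cap straight off and finish while still holding it, level and a centimetre or two clear above the jar's mouth. Keep the jar upright and home in the rack once it is open, and leave everything else on the bench where it is.

Things in the scene. Friction and masses are not known exactly. Their poses are not given: they have to be found in the camera images.
- jar: Square wide-mouth sample jar to be opened, white plastic, 0.3 kg: body 56 x 56 mm, 60 mm high, then a round neck. Origin: centre of the underside; z up, x and y square to the sides. Starts on the open bench; the only other square jar is in the rack. May be lifted by its closed cap or its sides; stands in the rack in any of its four square positions.
- mouth (a point): Centre of the jar's mouth, 94 mm above its underside, axes as the jar's. The neck is 40 mm across (47 mm over the thread); the shoulder round it is flat at 60 mm, rounding up to 68 mm at the neck, so 4 to 12 mm below the closed cap's skirt.
- cap: The jar's thick black round ribbed cap, 52 mm across, 26 mm high, 80 g. Origin: centre of the skirt's lower edge; z up to the closed top. Closed, it lies 72 to 73 mm above the jar's underside, axes as the jar's. Unscrews anticlockwise from above. Its three lugs slide under sloping thread ridges: free to rise 6 mm per rad after the first 0.3 rad, let go at 1.67 rad (95 degrees); 1.75 rad is enough.
- cap_pointer (a point): Tip of the small moulded pointer on the cap's top, 26 mm out along the cap's x, 26 mm above its origin; over the jar's x when closed, so it shows the turn. A springy liner (20 N) and a locking hump make the cap tight: 0.4 N m over the first 0.25 rad (grip it firmly), then easing off. Pulling before the thread lets go lifts the jar. Let go, the cap lies loose on the neck till lifted clear of the mouth.
- well (a point): Centre of the floor of the rack's empty place, 34 mm above the bench; z up, x and y square to its sides. The opening is 60 mm square: the jar has 2 mm play all round and 4 degrees of turn. Its sheet lies 28 to 33 mm above this point; from there lips flare outward at 30 degrees from upright, up to 41 mm, and guide the jar in.
- rack: The rack: sheet steel on four short legs, fixed to the bench, 100 mm (its x) by 226 mm (its y), 75 mm high at the lips. Two square places side by side, 105 mm apart: the empty one at +y, the other at -y filled with a jar. Origin: centre, at bench height.
- filed_jar: Another jar of the same kind, closed, standing in the other place of the rack; leave it. Origin: centre of the underside.
- round_jar: Round white jar with black cap, 62 mm across, 90 mm high, on the bench; leave it. Origin: centre of the underside.
- tall_bottle: Round white bottle with narrow black cap, 60 mm across, 128 mm high, on the bench; leave it. Origin: centre of the underside.
- scoop: Steel sampling scoop lying on the bench, 165 mm long, 28 mm wide, 14 mm high, near the far edge; leave it. Origin: middle of its length, on the underside; handle towards its -x.
- pen: Black pen, 140 mm long, lying on a clipboard on the right of the bench; leave it.
- tape_roll: Roll of label tape lying flat, 72 mm across, 19 mm high, on the left of the bench; leave it.

How it is judged:
By the outcome, as a careful person would: the job done as asked, in the order asked, and still so for the second after the job is handed in, while the arm keeps its last pose, push and grip.
It also fails if it takes over 67 s, if anything falls off the work surface, if the arm or the gripper's body presses on something with over 40 N, if the wrist force passes 120 N, or if a joint passes its speed limit or range.

ROBOT

A 6-joint arm with a two-finger parallel gripper is mounted at the origin on the work surface. World frame = base frame: x ahead of the robot, y to its left, z up, the work surface at z = 0. Lengths are in mm, angles in rad, forces in N, time in s.
With the tool pointing down it reaches from about 275 to 1000 mm from the base axis. Payload 8.4 kg.
Tool frame: the origin (TCP) lies at the very end of the fingers, on their centre line; the grasp point (between the pads) lies 19 mm behind it; z points along the fingers, y is the direction in which the jaws open and shut (so a half turn about z gives the same grasp; the last joint's range is limited). The gripper opens to 85 mm and grips with 20 to 120 N. Pads are 22 mm wide; open, the fingers measure 114 mm over their backs; the gripper's body (76 mm by 85 mm) begins 54 mm behind the grasp point. The pads swing forward as they close: fully open they stand 13 mm farther back than shut.
Start: joints at [1.218, 0.353, 1.633, -0, 1.155, -0.002], TCP at [214.779, 586.939, 231.281] pointing down, gripper open.
Joint ranges: [-2.63, 2.63], [-0.92, 2.1], [0.06, 2.66], [-1.3, 4.44], [0, 2.69], [-3.02, 3.02]. Speed limits (rad/s): [2.22, 2.22, 2.79, 3.14, 3.14, 3.14].

INTERFACE

Orientations are given as [roll, pitch, yaw] about the fixed x, y, z axes, in that order (R = Rz(yaw) Ry(pitch) Rx(roll)).
In Python, from rig import sense, grab_frame, sign_off, masks_of gives the robot as it stands. The module is installed in compiled form; this text tells all that it offers.
- The arm moves only by the shell command python3 -m inch 'ROWS' [FORCE]. ROWS is JSON, a list of rows, each an object of numbers: "gripper": the finger opening in m, from 0 to 0.0854; "tx", "ty", "tz": the shift along the tool's x, y, z in m; "spin": the turn about the tool's z in degrees. In form: [{"gripper": .., "tx": .., "ty": .., "tz": .., "spin": ..}, ...]. A call has exactly 8 rows; each row shifts and turns the commanded pose from where the row before left it, along the tool's axes as they then stand; what a row does not reach is not made up. A row lasts 1/10 s, in which the tool goes at most 50 mm and 8.59 degrees, less where a joint would pass 70% of its speed; a pose out of reach is approached as far as the arm can. A call is refused whole if a number of a shift passes 0.05 or a number of a turn 8.59, either way. A call with a gripper value outside its range is refused whole. The fingers move at their own pace and stop on an object; FORCE is the grip in N (left out, the last holds). Time passes only in rows, so rows that do not move let the fingers close, or fill a call up. It gives the time, the measured TCP pose, the force and the opening at its end, in the units of the state.
- sense(): the state, without advancing time (a new reading comes with each control period).
- grab_frame(name): name is "scene" or "top" or "wrist"; returns a dict with "pixels" (420x560x3 uint8, red, green, blue), "K" (3x3 intrinsics, pixels), "extrinsics" (4x4, takes a point from camera to world coordinates). Camera axes: x right, y down, z forward; pixel columns grow to the right and rows downward; lengths in mm; the calibration is good to about 2 mm. A picture is of the moment at which its call begins. There is no depth.
- sign_off(): hands the job in, once; it reports no verdict.
Trained networks look in the newest picture that a camera, given by its name, has taken for a name from the list of things; names that differ only in an ending like _2 or _b are one class to them, and where a whole thing is asked for, a point or a joint stands for the part that bears it (a point fixed in the world has none). Each returns a list of dicts, best first, with "conf" (0 to 1); they miss things now and then, are a little off and sometimes report something else, mostly with a low value. They report only what shows in the picture. A call takes as long as a camera call.
- masks_of(camera, target): "pixels" (420x560 bool, what is visible of it) and "centre" ([row, column] in pixels, amid what is visible of it).
The state is a dict: "clock": time; "qpos": joint angles; "qvel": joint speeds; "joint_efforts": joint torques, N m; "eef_pos": TCP position; "tcp_rot": TCP orientation; "contact_force": force on the tool from outside, world axes, zero at the start; "wrist_torque": the same for the moment, N m; "opening": opening from 0.0 (shut) to 1.0 (fully open).
Only numpy, scipy, OpenCV 4.12 (cv2) and the standard library are available. Lean on these libraries where they do the work, as an engineer would, in place of code of your own. Each camera call takes 0.05 s, during which the arm holds its last target.

## Working session

There is one attempt and no reset: what is moved stays moved. The work goes in short steps, Python scripts to look and compute and a shell command to move; the robot and the scene stay as the last step left them, time stands still between calls to the robot, and variables do not carry over. Pictures are saved under pics/ and viewed, and the job is handed in when it is done.

```bash
mkdir -p pics
python3 - <<'E'
from rig import *
import cv2
print(sense())
for n in ["scene","top","wrist"]:
    f=grab_frame(n); cv2.imwrite(f"pics/a_{n}.png",f["pixels"][:,:,::-1]); print(n,f["K"].tolist(),f["extrinsics"].round(4).tolist())
E
```

```text
{'clock': 0.0, 'qpos': array([ 1.21759529e+00,  3.53665510e-01,  1.63416681e+00, -1.88280139e-05,
        1.15519252e+00, -2.41554290e-03]), 'qvel': array([ 0.00018403,  0.00167445, -0.00117172,  0.00110416, -0.00073603,
        0.00032266]), 'joint_efforts': array([ 3.53494454e-05, -6.05241323e+01, -3.42077458e+01,  2.54903989e-04,
        9.02288826e-03,  3.44624894e-06]), 'eef_pos': array([214.61594055, 586.47033847, 230.53685773]), 'tcp_rot': array([-3.14016043e+00,  1.37547857e-05,  2.79081479e+00]), 'contact_force': array([ 0.12428068, -0.09726238, -0.27054062]), 'wrist_torque': array([ 0.03166454,  0.00810798, -0.05832874]), 'opening': 1.002708609830148}
scene [[459.517104503193, 0.0, 280.239662364381], [0.0, 459.517104503193, 210.52647103180192], [0.0, 0.0, 1.0]] [[-0.5621, 0.6468, -0.5155, 1034.7603], [0.8271, 0.4378, -0.3525, 346.3214], [-0.0023, -0.6245, -0.781, 922.545], [0.0, 0.0, 0.0, 1.0]]
top [[385.8937506852259, 0.0, 276.1546599746865], [0.0, 385.8937506852259, 207.0189670327307], [0.0, 0.0, 1.0]] [[-0.0258, -0.9814, 0.1902, 320.9843], [-0.9997, 0.0263, 0.0001, -20.6463], [-0.0051, -0.1901, -0.9818, 992.6453], [0.0, 0.0, 0.0, 1.0]]
wrist [[333.8367702362539, 0.0, 285.3483686238661], [0.0, 333.8367702362539, 209.1179474017164], [0.0, 0.0, 1.0]] [[0.3446, 0.8942, 0.2858, 141.6711], [0.9387, -0.3277, -0.1068, 614.2739], [-0.0018, 0.3051, -0.9523, 373.2224], [0.0, 0.0, 0.0, 1.0]]
```

View pics/a_scene.png

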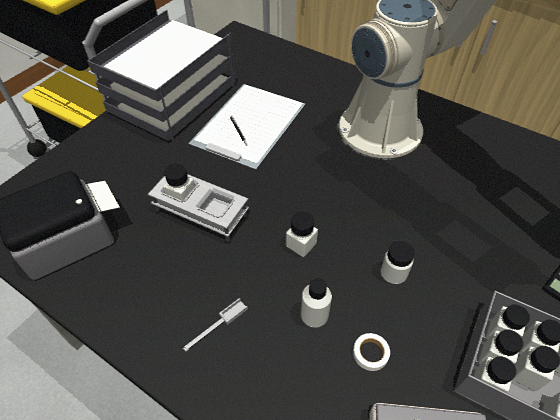

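View pics/a_top.png

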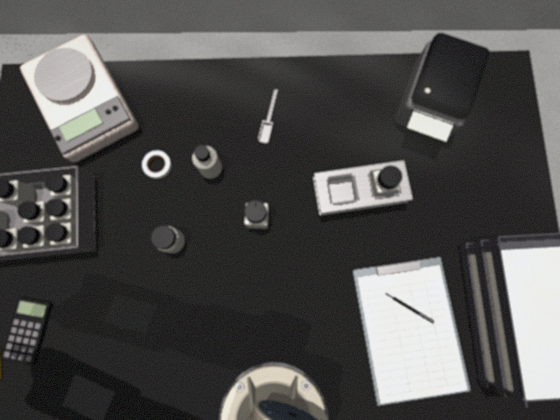

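View pics/a_wrist.png

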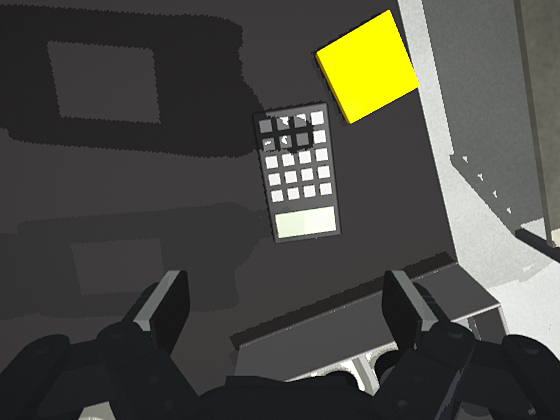

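The open-bench jar shows at top (256,213) and scene (301,235). The rack's empty place is at top (342,190) and scene (216,203), with the filled place beside it.

```bash
cat > h.py <<'E'
import numpy as np, cv2
from rig import *
def cam(f): return np.array(f["K"]),np.array(f["extrinsics"])
def proj(f,P):
    K,E=cam(f); P=np.atleast_2d(P); c=(P-E[:3,3])@E[:3,:3]; u=c@K.T; return u[:,:2]/u[:,2:]
def onz(f,uv,z):
    K,E=cam(f); uv=np.atleast_2d(uv); d=np.c_[uv,np.ones(len(uv))]@np.linalg.inv(K).T@E[:3,:3].T
    s=(z-E[2,3])/d[:,2]; return E[:3,3]+d*s[:,None]
def Rz(a): return np.array([[np.cos(a),-np.sin(a),0],[np.sin(a),np.cos(a),0],[0,0,1]])
E
python3 - <<'E'
from h import *
for n in ["scene","top"]:
    f=grab_frame(n); np.save(f"f_{n}.npy",f,allow_pickle=True)
    vis=f["pixels"][:,:,::-1].copy()
    for t in ["jar","cap","rack","filed_jar","well","cap_pointer","scoop","round_jar","tall_bottle"]:
        try: r=masks_of(n,t)
        except Exception as e: print(t,e); continue
        for m in r[:3]:
            print(n,t,round(m["conf"],2),np.round(m["centre"],1),m["pixels"].sum())
        if r: np.save(f"m_{n}_{t}.npy",np.array([m["pixels"] for m in r]))
    u=(slice(140,240),slice(230,430)) if n=="top" else (slice(150,265),slice(140,330))
    cv2.imwrite(f"pics/b_{n}.png",cv2.resize(vis[u],None,fx=4,fy=4,interpolation=cv2.INTER_CUBIC))
E
```

```text
scene jar 0.85 [242.9 300.8] 552
scene cap 0.83 [219.8 302.2] 514
scene rack 0.78 [204.5 206.9] 3237
scene filed_jar 0.88 [182.5 176.1] 794
scene filed_jar 0.69 [244.5 301. ] 539
scene well 0.83 [202.6 206.8] 3144
scene cap_pointer 0.62 [223.1 301.1] 474
scene cap_pointer 0.31 [128.4 240.5] 92
scene scoop 0.58 [316.3 226.3] 594
top jar 0.44 [226.  259.7] 145
top cap 0.69 [217.1 251.4] 417
top rack 0.77 [190.9 355.1] 3187
top filed_jar 0.67 [179.7 388.3] 735
top well 0.74 [188.4 353. ] 3177
top scoop 0.76 [126.6 267.5] 381
top scoop 0.53 [189.5 354.9] 3152
top scoop 0.36 [213.7 251.6] 424
top round_jar 0.95 [237.6 166.4] 720
top tall_bottle 0.74 [160.6 156.5] 386
top tall_bottle 0.6 [162.8 206.7] 717
```

View pics/b_top.png

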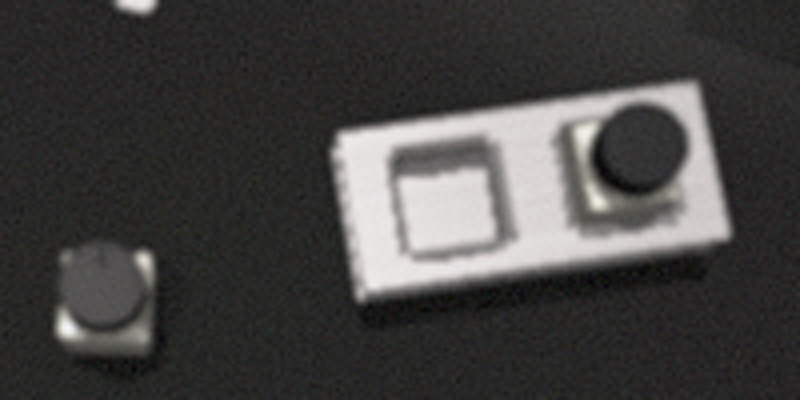

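View pics/b_scene.png

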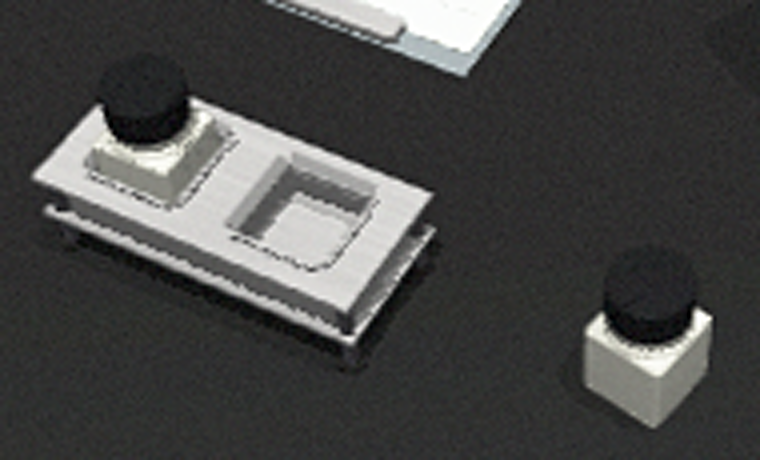

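Run:
```python
from h import *
from scipy.optimize import least_squares
F={n:np.load(f"f_{n}.npy",allow_pickle=True).item() for n in["scene","top"]}
ct=lambda p:np.array(p,float)/4-.375+[230,140]
cs=lambda p:np.array(p,float)/4-.375+[140,150]
T=ct([(333,132),(698,82),(732,238),(360,302)]); S=cs([(32,180),(433,193),(350,308)])
print("rack top",onz(F["top"],T,67).round(1)); print("scene",onz(F["scene"],S,67).round(1))
for use in ["t","s","ts"]:
    # local corners: top view up=+x, left=+y
    LT=np.array([[50,113,67],[50,-113,67],[-50,-113,67],[-50,113,67.]])
    # scene: leftmost (32,180) far +x,-y ; right (433,193): -x,+y ; bottom: +x,+y
    LS=np.array([[50,-113,67],[-50,113,67],[50,113,67.]])
    def r(p):
        o=[]
        if "t" in use:o.append(proj(F["top"],LT@Rz(p[2]).T+[p[0],p[1],0])-T)
        if "s" in use:o.append(proj(F["scene"],LS@Rz(p[2]).T+[p[0],p[1],0])-S)
        return np.concatenate(o).ravel()
    s=least_squares(r,[400,-200,.1]); print(use,s.x,"res",s.fun.round(1)); p=s.x
    print(" well",np.array([0,52.5,34])@Rz(p[2]).T+[p[0],p[1],0])
# empty place opening in the sheet
print("hole top",onz(F["top"],ct([(388,150),(492,137),(510,240),(403,258)]),75).round(1))
print("hole scene",onz(F["scene"],cs([(225,225),(283,153),(378,183),(318,270)]),75).round(1))
# jar
JS=cs([(655,428),(585,345),(711,318),(655,372)]);
print("jar base corner",onz(F["scene"],JS[:1],0).round(1),"top L,R,front",onz(F["scene"],JS[1:],60).round(1))
JT=ct([(57,340),(150,357),(155,252),(62,250)]);print("jar top view z60",onz(F["top"],JT,60).round(1))
for n,q in(("top",ct([(103,285)])),("scene",cs([(650,278)]))): print("captop",onz(F[n],q,98.5).round(1))
m=[np.load("m_top_cap.npy")[0],np.load("m_scene_cap.npy")[0]]
for mm,n in zip(m,["top","scene"]):
    ys,xs=np.nonzero(mm); print(n,xs.min(),xs.max(),ys.min(),ys.max(),onz(F[n],[[xs.mean(),ys.mean()]],85).round(1))
print("ptr",onz(F["top"],ct([(103,257)]),98.5).round(1))
```

```text
rack top [[ 584.9 -114.    67. ]
 [ 611.  -343.1   67. ]
 [ 511.  -355.1   67. ]
 [ 477.4 -125.7   67. ]]
scene [[ 611.2 -337.4   67. ]
 [ 481.6 -127.4   67. ]
 [ 578.7 -115.    67. ]]
t [ 5.45896438e+02 -2.34436711e+02  1.26602448e-01] res [ 0.9  1.4 -1.1  0.5 -0.9  0.2  1.1 -1.9]
 well [ 539.26755132 -182.35688953   34.        ]
s [ 5.45804385e+02 -2.32962522e+02  1.39158703e-01] res [-0.1 -0.1  0.1 -0.4  0.   0.4]
 well [ 538.52211044 -180.97003766   34.        ]
ts [ 5.45622177e+02 -2.33833789e+02  1.31351104e-01] res [ 0.6  1.7 -1.5  0.4 -1.1  0.1  1.  -1.6 -0.2 -0.6 -0.2 -0.3 -0.5  0.4]
 well [ 538.74605612 -181.78603279   34.        ]
hole top [[ 570.2 -146.4   75. ]
 [ 576.7 -210.8   75. ]
 [ 511.7 -217.6   75. ]
 [ 502.4 -152.1   75. ]]
hole scene [[ 576.3 -210.6   75. ]
 [ 512.7 -218.6   75. ]
 [ 499.1 -155.3   75. ]
 [ 571.7 -143.4   75. ]]
jar base corner [[511.1  54.4   0. ]] top L,R,front [[520.    9.7  60. ]
 [462.8  59.7  60. ]
 [513.3  53.2  60. ]]
jar top view z60 [[460.   59.4  60. ]
 [448.    2.9  60. ]
 [513.2  -1.6  60. ]
 [516.   55.7  60. ]]
captop [[486.2  28.6  98.5]]
captop [[483.7  29.4  98.5]]
top 245 266 201 223 [[486.5  29.2  85. ]]
scene 290 314 211 235 [[484.5  31.3  85. ]]
ptr [[503.1  28.4  98.5]]
```

```bash
python3 -m inch '[{"tx":-0.028,"ty":-0.027},{"tx":-0.028,"ty":-0.027},{"tx":-0.028,"ty":-0.027},{"tx":-0.028,"ty":-0.027},{"tx":-0.028,"ty":-0.027},{"tx":-0.028,"ty":-0.027},{"tx":-0.028,"ty":-0.027},{"tx":-0.028,"ty":-0.027}]'
python3 -m inch '[{"tx":-0.028,"ty":-0.027},{"tx":-0.028,"ty":-0.027},{"tx":-0.028,"ty":-0.027},{"tx":-0.028,"ty":-0.027},{"tx":-0.028,"ty":-0.027},{"tx":-0.028,"ty":-0.027},{"tx":-0.028,"ty":-0.027},{"tx":-0.026,"ty":-0.027}]'
python3 -m inch '[{"spin":8.5},{"spin":8.5},{"spin":8.5},{"spin":8.5},{"spin":8.5},{"spin":8.5},{"spin":8.5},{"spin":8.5}]'
python3 -m inch '[{"spin":8.5},{"spin":8.5},{"spin":8.5},{"spin":8.5},{"spin":8.5},{"spin":8.5},{"spin":8.5},{"spin":8.5}]'
python3 -m inch '[{"spin":8.5},{"spin":8.5},{"spin":1},{},{},{},{},{}]'
python3 - <<'E'
from h import *
f=grab_frame("wrist"); np.save("f_w1.npy",f,allow_pickle=True); cv2.imwrite("pics/w1.png",f["pixels"][:,:,::-1])
s=sense();print(s["clock"],s["eef_pos"],s["tcp_rot"],s["qpos"].round(3))
print(f["extrinsics"].round(3))
for t in ["jar","cap"]:
  for m in masks_of("wrist",t)[:2]: print(t,m["conf"],m["centre"],m["pixels"].sum())
E
```

```text
1.2 [214.78632046 586.93905495 231.31264815] [3.14156252e+00 9.97735596e-06 2.79077776e+00] [ 1.218  0.353  1.633 -0.     1.155 -0.002]
[[ 3.45000e-01  8.94000e-01  2.86000e-01  1.41758e+02]
 [ 9.39000e-01 -3.28000e-01 -1.06000e-01  6.14510e+02]
 [-1.00000e-03  3.05000e-01 -9.52000e-01  3.73873e+02]
 [ 0.00000e+00  0.00000e+00  0.00000e+00  1.00000e+00]]$[0]: bad value
$[0]: bad value
$[0]: bad value
$[0]: bad value
$[0]: bad value
```

View pics/w1.png

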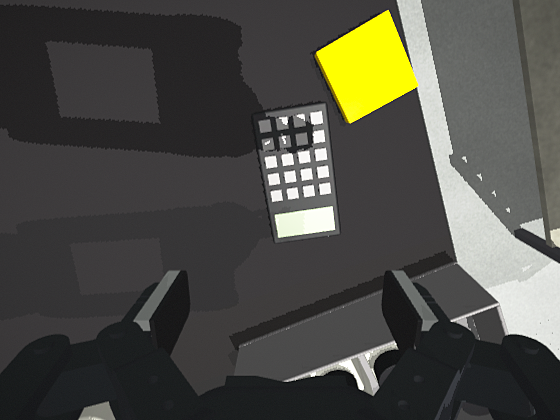

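The arm hasn't moved. Every row needs all five fields, so the calls were refused. Retyping.

```bash
python3 -m inch '[{"gripper":0.085,"tx":-0.028,"ty":-0.027,"tz":0,"spin":0},{"gripper":0.085,"tx":-0.028,"ty":-0.027,"tz":0,"spin":0},{"gripper":0.085,"tx":-0.028,"ty":-0.027,"tz":0,"spin":0},{"gripper":0.085,"tx":-0.028,"ty":-0.027,"tz":0,"spin":0},{"gripper":0.085,"tx":-0.028,"ty":-0.027,"tz":0,"spin":0},{"gripper":0.085,"tx":-0.028,"ty":-0.027,"tz":0,"spin":0},{"gripper":0.085,"tx":-0.028,"ty":-0.027,"tz":0,"spin":0},{"gripper":0.085,"tx":-0.028,"ty":-0.027,"tz":0,"spin":0}]'
```

```text
clock: 2.1
eef_pos: [351.4, 305.8, 231.5]
tcp_rot: [3.141, 0.0, 2.791]
contact_force: [0.1, 1.5, 0.4]
opening: 0.997
```

```bash
python3 -m inch '[{"gripper":0.085,"tx":-0.028,"ty":-0.027,"tz":0,"spin":0},{"gripper":0.085,"tx":-0.028,"ty":-0.027,"tz":0,"spin":0},{"gripper":0.085,"tx":-0.028,"ty":-0.027,"tz":0,"spin":0},{"gripper":0.085,"tx":-0.028,"ty":-0.027,"tz":0,"spin":0},{"gripper":0.085,"tx":-0.028,"ty":-0.027,"tz":0,"spin":0},{"gripper":0.085,"tx":-0.028,"ty":-0.027,"tz":0,"spin":0},{"gripper":0.085,"tx":-0.028,"ty":-0.027,"tz":0,"spin":0},{"gripper":0.085,"tx":-0.026,"ty":-0.027,"tz":0,"spin":0}]'
python3 -m inch '[{"gripper":0.085,"tx":0,"ty":0,"tz":0,"spin":8.5},{"gripper":0.085,"tx":0,"ty":0,"tz":0,"spin":8.5},{"gripper":0.085,"tx":0,"ty":0,"tz":0,"spin":8.5},{"gripper":0.085,"tx":0,"ty":0,"tz":0,"spin":8.5},{"gripper":0.085,"tx":0,"ty":0,"tz":0,"spin":8.5},{"gripper":0.085,"tx":0,"ty":0,"tz":0,"spin":8.5},{"gripper":0.085,"tx":0,"ty":0,"tz":0,"spin":8.5},{"gripper":0.085,"tx":0,"ty":0,"tz":0,"spin":8.5}]'
python3 -m inch '[{"gripper":0.085,"tx":0,"ty":0,"tz":0,"spin":8.5},{"gripper":0.085,"tx":0,"ty":0,"tz":0,"spin":8.5},{"gripper":0.085,"tx":0,"ty":0,"tz":0,"spin":8.5},{"gripper":0.085,"tx":0,"ty":0,"tz":0,"spin":8.5},{"gripper":0.085,"tx":0,"ty":0,"tz":0,"spin":8.5},{"gripper":0.085,"tx":0,"ty":0,"tz":0,"spin":8.5},{"gripper":0.085,"tx":0,"ty":0,"tz":0,"spin":8.5},{"gripper":0.085,"tx":0,"ty":0,"tz":0,"spin":8.5}]'
python3 -m inch '[{"gripper":0.085,"tx":0,"ty":0,"tz":0,"spin":8.5},{"gripper":0.085,"tx":0,"ty":0,"tz":0,"spin":8.5},{"gripper":0.085,"tx":0,"ty":0,"tz":0,"spin":1},{"gripper":0.085,"tx":0,"ty":0,"tz":0,"spin":0},{"gripper":0.085,"tx":0,"ty":0,"tz":0,"spin":0},{"gripper":0.085,"tx":0,"ty":0,"tz":0,"spin":0},{"gripper":0.085,"tx":0,"ty":0,"tz":0,"spin":0},{"gripper":0.085,"tx":0,"ty":0,"tz":0,"spin":0}]'
python3 - <<'E'
from h import *
f=grab_frame("wrist"); np.save("f_w1.npy",f,allow_pickle=True); cv2.imwrite("pics/w2.png",f["pixels"][:,:,::-1])
s=sense();print(s["clock"],s["eef_pos"],s["tcp_rot"],s["qpos"].round(3))
for t in ["jar","cap"]:
  for m in masks_of("wrist",t)[:2]: print(t,m["conf"],m["centre"],m["pixels"].sum())
E
```

```text
clock: 2.9
eef_pos: [485.9, 26.3, 231.5]
tcp_rot: [3.141, 0.001, 2.791]
contact_force: [0.6, 0.6, 0.0]
opening: 0.993
clock: 3.7
eef_pos: [485.2, 28.0, 231.4]
tcp_rot: [3.141, -0.0, 1.598]
contact_force: [0.4, 1.0, -0.5]
opening: 0.996
clock: 4.5
eef_pos: [485.2, 28.0, 231.4]
tcp_rot: [3.142, -0.0, 0.411]
contact_force: [-0.1, -0.4, -0.1]
opening: 0.994
clock: 5.3
eef_pos: [485.1, 28.0, 231.3]
tcp_rot: [3.142, 0.0, 0.104]
contact_force: [-0.5, 0.7, 0.8]
opening: 0.995
5.35 [485.13271777  27.98297628 231.27459922] [-3.14158095e+00  4.89429054e-05  1.03541640e-01] [0.055 0.135 1.923 0.    1.084 1.522]
jar 0.57 [157.0, 283.7] 963
cap 0.97 [190.4, 279.4] 2981
```

View pics/w2.png

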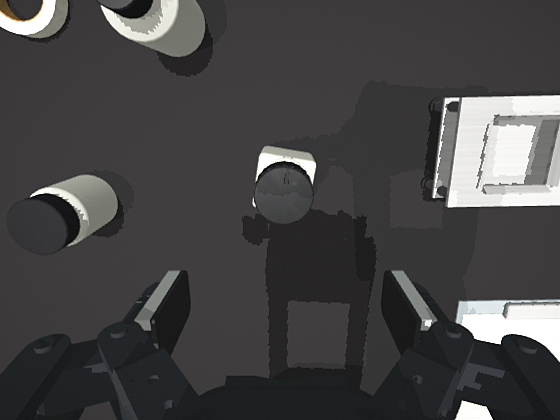

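Run:
```python
from h import *
f=np.load("f_w1.npy",allow_pickle=True).item()
cv2.imwrite("pics/w2z.png",cv2.resize(f["pixels"][130:240,220:350,::-1],None,fx=5,fy=5,interpolation=cv2.INTER_CUBIC))
cv2.imwrite("pics/w2r.png",cv2.resize(f["pixels"][70:230,420:560,::-1],None,fx=3.5,fy=3.5,interpolation=cv2.INTER_CUBIC))
```

```text
(no output)
```

View pics/w2z.png

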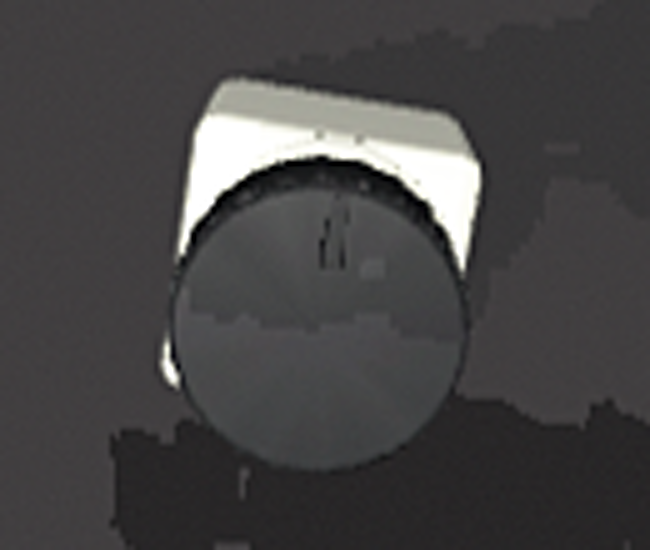

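View pics/w2r.png

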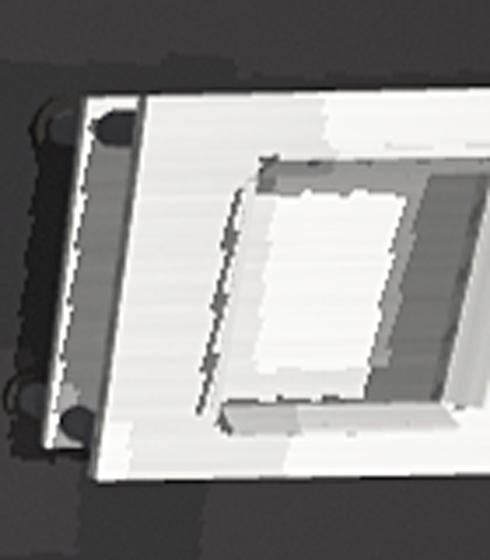

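Run:
```python
from h import *
f=np.load("f_w1.npy",allow_pickle=True).item()
c=lambda p:np.array(p,float)/5-.4+[220,130]
print("cap",onz(f,c([(320,328)]),98.5).round(1))
T=onz(f,c([(210,118),(470,155)]),59);L=onz(f,c([(203,130),(165,345)]),59);R=onz(f,c([(482,170),(464,268)]),58)
print(T.round(1),L.round(1),R.round(1))
d=T[1]-T[0];print("yaw",np.arctan2(d[0],-d[1])); d=L[0]-L[1];print(np.arctan2(d[1],d[0])); d=R[0]-R[1];print(np.arctan2(d[1],d[0]))
B=onz(f,c([(228,78),(450,112)]),2);d=B[1]-B[0];print("base",B.round(1),np.arctan2(d[0],-d[1]))
print("ptr",onz(f,c([(336,200)]),98.5).round(1))
r=lambda p:np.array(p,float)/3.5-.36+[420,70]
K=onz(f,r([(145,95),(98,480),(490,87),(490,473)]),67);print("rack",K.round(1))
d=K[0]-K[1];print(np.arctan2(d[1],d[0])); d=K[0]-K[2];print(np.arctan2(-d[0],d[1])); d=K[1]-K[3];print(np.arctan2(-d[0],d[1]))
```

```text
cap [[487.7  30.4  98.5]]
[[515.5  54.1  59. ]
 [513.6   4.6  59. ]] [[513.1  55.3  59. ]
 [470.4  59.3  59. ]] [[510.8   1.9  58. ]
 [491.5   2.9  58. ]]
yaw -0.03878035714060381
-0.09467819009217841
-0.050806294843526105
base [[516.1  54.    2. ]
 [513.7   4.4   2. ]] -0.04824920542097846
ptr [[510.   29.9  98.5]]
rack [[ 583.3 -115.3   67. ]
 [ 483.8 -128.7   67. ]
 [ 594.  -200.1   67. ]
 [ 496.8 -235.4   67. ]]
0.134052907611155
0.12468328313450659
0.12114484820584825
```

```bash
python3 -m inch '[{"gripper":0.085,"tx":0.0019,"ty":-0.0016,"tz":0.01,"spin":0},{"gripper":0.085,"tx":0,"ty":0,"tz":0.025,"spin":0},{"gripper":0.085,"tx":0,"ty":0,"tz":0.025,"spin":0},{"gripper":0.085,"tx":0,"ty":0,"tz":0.025,"spin":0},{"gripper":0.085,"tx":0,"ty":0,"tz":0.025,"spin":0},{"gripper":0.085,"tx":0,"ty":0,"tz":0.025,"spin":0},{"gripper":0.085,"tx":0,"ty":0,"tz":0.015,"spin":0},{"gripper":0.085,"tx":0,"ty":0,"tz":0,"spin":0}]'
python3 -m inch '[{"gripper":0.085,"tx":0,"ty":0,"tz":0.008,"spin":0},{"gripper":0.085,"tx":0,"ty":0,"tz":0.008,"spin":0},{"gripper":0.085,"tx":0,"ty":0,"tz":0,"spin":0},{"gripper":0.085,"tx":0,"ty":0,"tz":0,"spin":0},{"gripper":0.085,"tx":0,"ty":0,"tz":0,"spin":0},{"gripper":0.085,"tx":0,"ty":0,"tz":0,"spin":0},{"gripper":0.085,"tx":0,"ty":0,"tz":0,"spin":0},{"gripper":0.085,"tx":0,"ty":0,"tz":0,"spin":0}]'
python3 - <<'E'
from h import *
f=grab_frame("wrist"); cv2.imwrite("pics/w3.png",f["pixels"][:,:,::-1])
E
```

```text
clock: 6.25
eef_pos: [485.1, 29.8, 78.9]
tcp_rot: [-3.141, 0.004, 0.103]
contact_force: [-0.7, 0.6, -0.0]
opening: 1.0
clock: 7.05
eef_pos: [487.0, 29.8, 65.5]
tcp_rot: [3.142, -0.0, 0.103]
contact_force: [-0.3, -0.0, -0.5]
opening: 1.0
```

View pics/w3.png

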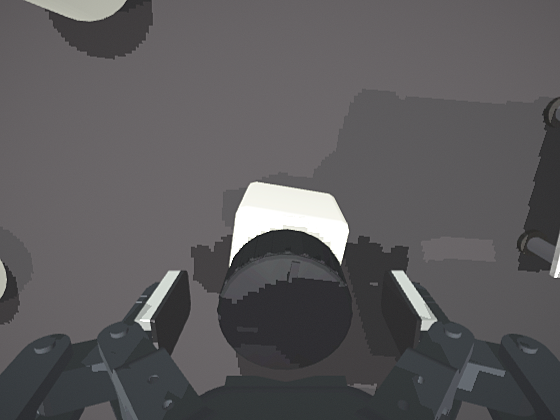

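```bash
python3 -m inch '[{"gripper":0.06,"tx":0,"ty":0,"tz":0,"spin":0},{"gripper":0.05,"tx":0,"ty":0,"tz":0,"spin":0},{"gripper":0.045,"tx":0,"ty":0,"tz":0,"spin":0},{"gripper":0.04,"tx":0,"ty":0,"tz":0,"spin":0},{"gripper":0.04,"tx":0,"ty":0,"tz":0,"spin":0},{"gripper":0.04,"tx":0,"ty":0,"tz":0,"spin":0},{"gripper":0.04,"tx":0,"ty":0,"tz":0,"spin":0},{"gripper":0.04,"tx":0,"ty":0,"tz":0,"spin":0}]' 80
python3 -m inch '[{"gripper":0.04,"tx":0,"ty":0,"tz":0,"spin":0},{"gripper":0.04,"tx":0,"ty":0,"tz":0,"spin":0},{"gripper":0.04,"tx":0,"ty":0,"tz":0,"spin":0},{"gripper":0.04,"tx":0,"ty":0,"tz":0,"spin":0},{"gripper":0.04,"tx":0,"ty":0,"tz":0,"spin":0},{"gripper":0.04,"tx":0,"ty":0,"tz":-0.005,"spin":0},{"gripper":0.04,"tx":0,"ty":0,"tz":-0.005,"spin":0},{"gripper":0.04,"tx":0,"ty":0,"tz":0,"spin":0}]' 80
python3 - <<'E'
from h import *
f=grab_frame("wrist"); cv2.imwrite("pics/w4.png",f["pixels"][:,:,::-1])
f=grab_frame("scene"); cv2.imwrite("pics/s4.png",cv2.resize(f["pixels"][130:300,180:400,::-1],None,fx=3,fy=3))
print(sense()["wrist_torque"])
E
```

```text
clock: 7.9
eef_pos: [486.9, 30.0, 65.6]
tcp_rot: [-3.141, -0.0, 0.103]
contact_force: [-0.7, 1.8, 4.6]
opening: 0.596
clock: 8.7
eef_pos: [487.2, 29.8, 75.8]
tcp_rot: [3.142, -0.001, 0.103]
contact_force: [-0.1, 1.2, -4.3]
opening: 0.595
[ 0.00755679 -0.04716326 -0.00831707]
```

View pics/w4.png

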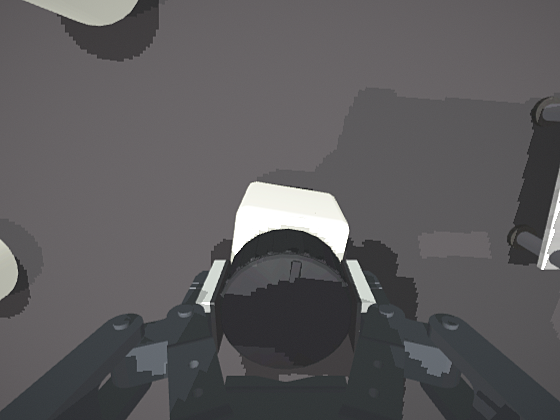

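View pics/s4.png

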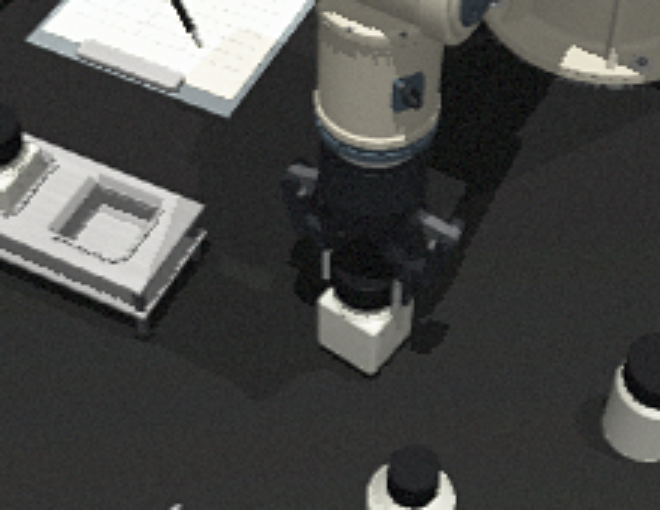

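```bash
python3 -m inch '[{"gripper":0.04,"tx":0,"ty":0,"tz":-0.01,"spin":0},{"gripper":0.04,"tx":0,"ty":0,"tz":-0.015,"spin":0},{"gripper":0.04,"tx":0,"ty":0,"tz":-0.015,"spin":0},{"gripper":0.04,"tx":0,"ty":0,"tz":-0.015,"spin":0},{"gripper":0.04,"tx":0,"ty":0,"tz":-0.015,"spin":0},{"gripper":0.04,"tx":0,"ty":0,"tz":-0.015,"spin":0},{"gripper":0.04,"tx":0,"ty":0,"tz":-0.01,"spin":0},{"gripper":0.04,"tx":0,"ty":0,"tz":-0.005,"spin":0}]'
python3 -m inch '[{"gripper":0.04,"tx":0.002,"ty":0.012,"tz":0,"spin":0},{"gripper":0.04,"tx":0.0035,"ty":0.025,"tz":0,"spin":0},{"gripper":0.04,"tx":0.004,"ty":0.028,"tz":0,"spin":0},{"gripper":0.04,"tx":0.004,"ty":0.028,"tz":0,"spin":0},{"gripper":0.04,"tx":0.004,"ty":0.028,"tz":0,"spin":0},{"gripper":0.04,"tx":0.004,"ty":0.028,"tz":0,"spin":0},{"gripper":0.04,"tx":0.004,"ty":0.028,"tz":0,"spin":0},{"gripper":0.04,"tx":0.003,"ty":0.021,"tz":0,"spin":0}]'
python3 -m inch '[{"gripper":0.04,"tx":0.002,"ty":0.012,"tz":0,"spin":0},{"gripper":0.04,"tx":0.0002,"ty":0.006,"tz":0,"spin":0},{"gripper":0.04,"tx":0,"ty":0,"tz":0,"spin":-4},{"gripper":0.04,"tx":0,"ty":0,"tz":0,"spin":-4},{"gripper":0.04,"tx":0,"ty":0,"tz":0,"spin":-2},{"gripper":0.04,"tx":0,"ty":0,"tz":0,"spin":0},{"gripper":0.04,"tx":0,"ty":0,"tz":0,"spin":0},{"gripper":0.04,"tx":0,"ty":0,"tz":0,"spin":0}]'
python3 - <<'E'
from h import *
for n in["wrist","scene","top"]:
    f=grab_frame(n); np.save(f"f5_{n}.npy",f,allow_pickle=True)
    im=f["pixels"][:,:,::-1]
    if n=="scene": im=cv2.resize(im[80:260,120:320],None,fx=3,fy=3,interpolation=2)
    if n=="top": im=cv2.resize(im[130:250,290:430],None,fx=4,fy=4,interpolation=2)
    cv2.imwrite(f"pics/c5_{n}.png",im)
s=sense();print(s["eef_pos"],s["tcp_rot"],s["contact_force"],s["qpos"].round(3))
E
```

```text
clock: 9.6
eef_pos: [487.3, 29.8, 176.5]
tcp_rot: [3.141, -0.001, 0.103]
contact_force: [0.1, -1.0, -4.9]
opening: 0.593
clock: 10.4
eef_pos: [535.4, -166.6, 174.4]
tcp_rot: [3.142, 0.001, 0.102]
contact_force: [0.5, 0.9, -4.1]
opening: 0.593
clock: 11.2
eef_pos: [539.5, -181.6, 175.2]
tcp_rot: [-3.141, 0.0, 0.277]
contact_force: [0.2, 0.6, -3.9]
opening: 0.592
[ 539.61241727 -181.81653257  175.25970429] [-3.14155274e+00  4.16637485e-05  2.77249121e-01] [ 0.69907483 -0.16360424 -3.48662083] [-0.328  0.328  1.807  0.     1.006  0.966]
```

View pics/c5_wrist.png

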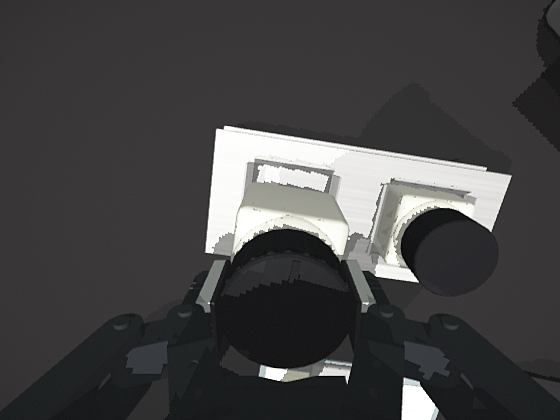

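View pics/c5_scene.png

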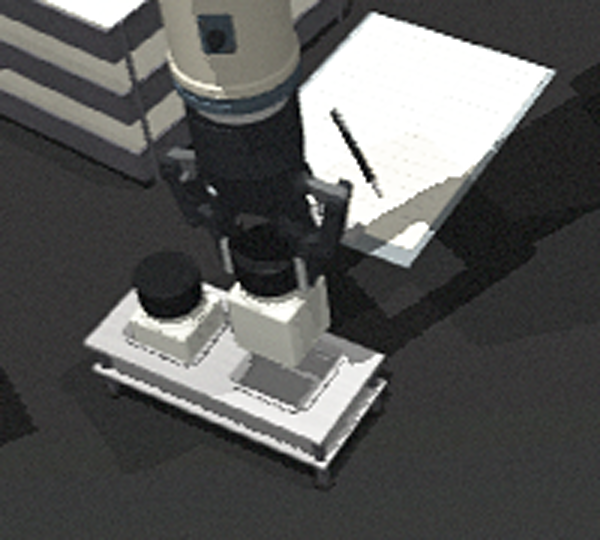

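View pics/c5_top.png

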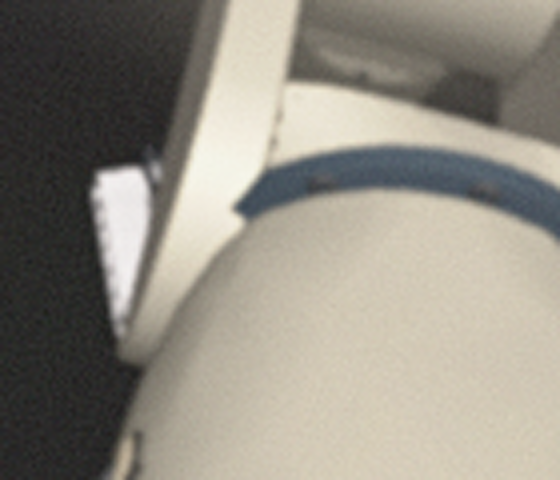

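The jar hangs level and square above the empty place (scene view). I'll refine the rack and jar positions from the wrist view.

Run:
```python
from h import *
f=np.load("f5_wrist.npy",allow_pickle=True).item()
im=f["pixels"][110:310,190:530,::-1]
cv2.imwrite("pics/w5z.png",cv2.resize(im,None,fx=2.3,fy=2.3,interpolation=cv2.INTER_CUBIC))
cv2.imwrite("pics/w5y.png",cv2.resize(f["pixels"][120:270,195:365,::-1],None,fx=4,fy=4,interpolation=cv2.INTER_CUBIC))
# overlay of the hypothesised model for well
```

```text
(no output)
```

View pics/w5z.png

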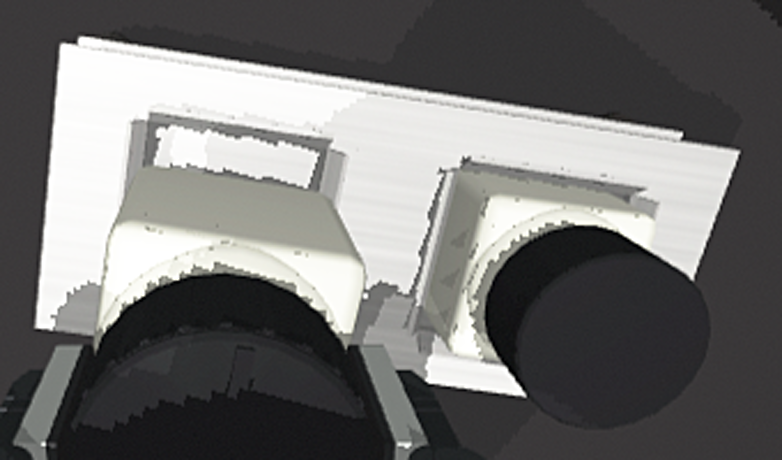

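View pics/w5y.png

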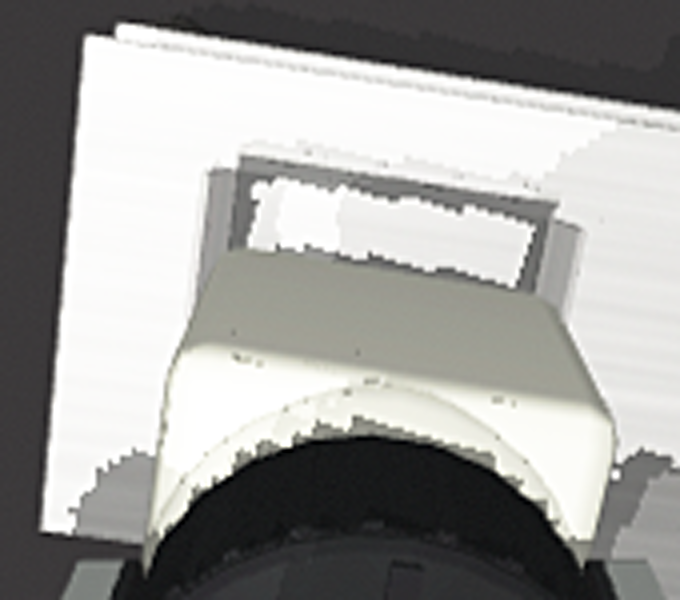

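Run:
```python
from h import *
from scipy.optimize import least_squares
f=np.load("f5_wrist.npy",allow_pickle=True).item()
c=lambda p:np.array(p,float)/2.3-.3+[190,110]
d4=lambda p:np.array(p,float)/4-.4+[195,120]
P=c([(62,43),(738,150),(37,328)])
L=np.array([[50,113,67],[50,-113,67],[-50,113,67.]])
s=least_squares(lambda p:(proj(f,L@Rz(p[2]).T+[p[0],p[1],0])-P).ravel(),[540,-230,.13]);p=s.x
print(p,s.fun.round(1),"well",np.array([0,52.5,34])@Rz(p[2]).T+[p[0],p[1],0])
B=onz(f,d4([(225,250),(545,295)]),110.5);T=onz(f,d4([(190,352),(605,412)]),167)
for q in(B,T):
    d=q[1]-q[0];print(q.round(1),np.arctan2(d[0],-d[1]),np.linalg.norm(d))
    y=np.arctan2(d[0],-d[1]); m=q.mean(0); print(" jar centre",m[:2]-28*np.array([np.cos(y),np.sin(y)]))
# hole upper/inside edges: lip tops z=75 (far) 
H=onz(f,d4([(240,157),(555,203)]),75);print(H.round(1),np.linalg.norm(H[1]-H[0]))
H=onz(f,d4([(240,157),(555,203)]),62);print(H.round(1),np.linalg.norm(H[1]-H[0]), (H.mean(0)-30*np.array([np.cos(.13),np.sin(.13),0])).round(1))
```

```text
[ 5.47525541e+02 -2.34293635e+02  1.22865822e-01] [-0.4  0.4  0.9  0.1 -0.5 -0.3] well [ 541.09130227 -182.18940654   34.        ]
[[ 562.4 -151.7  110.5]
 [ 569.2 -202.9  110.5]] 0.1322512653815028 51.67213727794015
 jar centre [ 538.04338015 -181.02328604]
[[ 563.6 -152.9  167. ]
 [ 569.8 -202.6  167. ]] 0.12446195669076522 50.114296188607675
 jar centre [ 538.87951272 -181.19960336]
[[ 571.  -148.8   75. ]
 [ 578.6 -206.7   75. ]] 58.355293395294204
[[ 568.6 -148.2   62. ]
 [ 576.6 -209.2   62. ]] 61.480242180527945 [ 542.9 -182.6   62. ]
```

```bash
python3 -m inch '[{"gripper":0.04,"tx":0.0017,"ty":0.0013,"tz":0,"spin":0},{"gripper":0.04,"tx":0,"ty":0,"tz":0.008,"spin":0},{"gripper":0.04,"tx":0,"ty":0,"tz":0.008,"spin":0},{"gripper":0.04,"tx":0,"ty":0,"tz":0.008,"spin":0},{"gripper":0.04,"tx":0,"ty":0,"tz":0.006,"spin":0},{"gripper":0.04,"tx":0,"ty":0,"tz":0.003,"spin":0},{"gripper":0.04,"tx":0,"ty":0,"tz":0,"spin":0},{"gripper":0.04,"tx":0,"ty":0,"tz":0,"spin":0}]'
python3 -m inch '[{"gripper":0.04,"tx":0,"ty":0,"tz":0.003,"spin":0},{"gripper":0.04,"tx":0,"ty":0,"tz":0.003,"spin":0},{"gripper":0.04,"tx":0,"ty":0,"tz":0.003,"spin":0},{"gripper":0.04,"tx":0,"ty":0,"tz":0.002,"spin":0},{"gripper":0.04,"tx":0,"ty":0,"tz":0.002,"spin":0},{"gripper":0.04,"tx":0,"ty":0,"tz":0.002,"spin":0},{"gripper":0.04,"tx":0,"ty":0,"tz":0,"spin":0},{"gripper":0.04,"tx":0,"ty":0,"tz":0,"spin":0}]'
python3 -c "
from h import *
print(sense()['wrist_torque'])
f=grab_frame('scene');cv2.imwrite('pics/s6.png',cv2.resize(f['pixels'][100:260,120:320,::-1],None,fx=3,fy=3,interpolation=2))"
```

```text
clock: 12.15
eef_pos: [541.7, -182.8, 142.4]
tcp_rot: [3.142, -0.0, 0.278]
contact_force: [-0.5, -0.6, -4.0]
opening: 0.591
clock: 12.95
eef_pos: [541.6, -182.7, 127.2]
tcp_rot: [-3.142, 0.0, 0.278]
contact_force: [-0.7, -0.3, -4.1]
opening: 0.589
[-0.03689474 -0.00729927  0.02072712]
```

View pics/s6.png

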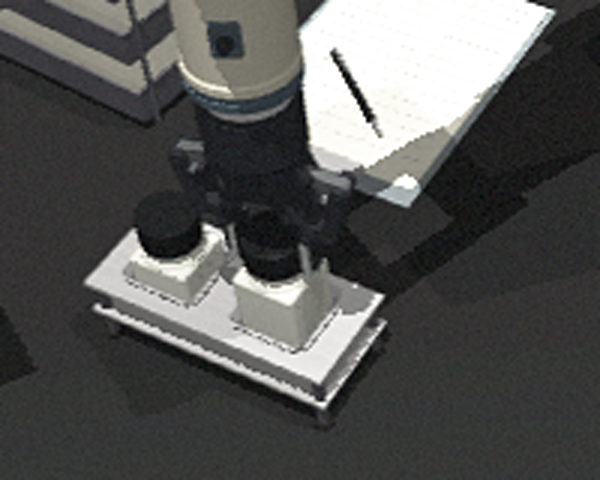

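```bash
python3 -m inch '[{"gripper":0.04,"tx":0,"ty":0,"tz":0.004,"spin":0},{"gripper":0.04,"tx":0,"ty":0,"tz":0.005,"spin":0},{"gripper":0.04,"tx":0,"ty":0,"tz":0.005,"spin":0},{"gripper":0.04,"tx":0,"ty":0,"tz":0.005,"spin":0},{"gripper":0.04,"tx":0,"ty":0,"tz":0.004,"spin":0},{"gripper":0.04,"tx":0,"ty":0,"tz":0.002,"spin":0},{"gripper":0.04,"tx":0,"ty":0,"tz":0,"spin":0},{"gripper":0.04,"tx":0,"ty":0,"tz":0,"spin":0}]'
python3 -m inch '[{"gripper":0.04,"tx":0,"ty":0,"tz":0.001,"spin":0},{"gripper":0.04,"tx":0,"ty":0,"tz":0.001,"spin":0},{"gripper":0.04,"tx":0,"ty":0,"tz":0,"spin":0},{"gripper":0.04,"tx":0,"ty":0,"tz":0,"spin":0},{"gripper":0.04,"tx":0,"ty":0,"tz":0,"spin":0},{"gripper":0.04,"tx":0,"ty":0,"tz":0,"spin":0},{"gripper":0.04,"tx":0,"ty":0,"tz":0,"spin":0},{"gripper":0.04,"tx":0,"ty":0,"tz":0,"spin":0}]'
```

```text
clock: 13.8
eef_pos: [541.7, -182.7, 102.4]
tcp_rot: [3.142, -0.0, 0.278]
contact_force: [0.6, 0.0, -4.0]
opening: 0.59
clock: 14.6
eef_pos: [541.6, -182.7, 100.3]
tcp_rot: [3.142, 0.0, 0.278]
contact_force: [-1.3, 0.2, -4.3]
opening: 0.587
```

```bash
python3 -m inch '[{"gripper":0.04,"tx":0,"ty":0,"tz":0.0005,"spin":0},{"gripper":0.04,"tx":0,"ty":0,"tz":0.0005,"spin":0},{"gripper":0.04,"tx":0,"ty":0,"tz":0,"spin":0},{"gripper":0.04,"tx":0,"ty":0,"tz":0,"spin":0},{"gripper":0.04,"tx":0,"ty":0,"tz":0,"spin":0},{"gripper":0.04,"tx":0,"ty":0,"tz":0,"spin":0},{"gripper":0.04,"tx":0,"ty":0,"tz":0,"spin":0},{"gripper":0.04,"tx":0,"ty":0,"tz":0,"spin":0}]'
python3 -m inch '[{"gripper":0.04,"tx":0,"ty":0,"tz":0.0005,"spin":0},{"gripper":0.04,"tx":0,"ty":0,"tz":0.0005,"spin":0},{"gripper":0.04,"tx":0,"ty":0,"tz":0,"spin":0},{"gripper":0.04,"tx":0,"ty":0,"tz":0,"spin":0},{"gripper":0.04,"tx":0,"ty":0,"tz":0,"spin":0},{"gripper":0.04,"tx":0,"ty":0,"tz":0,"spin":0},{"gripper":0.04,"tx":0,"ty":0,"tz":0,"spin":0},{"gripper":0.04,"tx":0,"ty":0,"tz":0,"spin":0}]'
```

```text
clock: 15.4
eef_pos: [541.7, -182.7, 99.6]
tcp_rot: [3.141, -0.0, 0.278]
contact_force: [-2.8, 1.0, 5.1]
opening: 0.588
clock: 16.2
eef_pos: [541.8, -182.7, 99.4]
tcp_rot: [3.141, -0.001, 0.278]
contact_force: [-5.1, 2.8, 13.6]
opening: 0.588
```

```bash
python3 -m inch '[{"gripper":0.04,"tx":0,"ty":0,"tz":0,"spin":0},{"gripper":0.04,"tx":0,"ty":0,"tz":0,"spin":0},{"gripper":0.04,"tx":0,"ty":0,"tz":0,"spin":-2},{"gripper":0.04,"tx":0,"ty":0,"tz":0,"spin":-2},{"gripper":0.04,"tx":0,"ty":0,"tz":0,"spin":-2},{"gripper":0.04,"tx":0,"ty":0,"tz":0,"spin":-2},{"gripper":0.04,"tx":0,"ty":0,"tz":0,"spin":-2},{"gripper":0.04,"tx":0,"ty":0,"tz":0,"spin":-2}]' 110
python3 - <<'E'
from h import *
f=grab_frame("wrist"); cv2.imwrite("pics/w7.png",f["pixels"][:,:,::-1])
print(sense()["wrist_torque"])
E
```

```text
clock: 17.0
eef_pos: [542.3, -183.2, 99.2]
tcp_rot: [3.14, -0.001, 0.487]
contact_force: [-2.9, 0.2, 9.5]
opening: 0.587
[ 0.009656    0.3318007  -0.34298069]
```

View pics/w7.png

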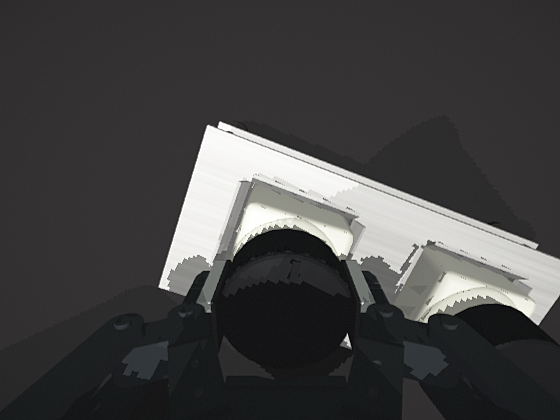

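```bash
python3 -m inch '[{"gripper":0.04,"tx":0,"ty":0,"tz":0,"spin":-2},{"gripper":0.04,"tx":0,"ty":0,"tz":0,"spin":-2},{"gripper":0.04,"tx":0,"ty":0,"tz":0,"spin":-2},{"gripper":0.04,"tx":0,"ty":0,"tz":0,"spin":-2},{"gripper":0.04,"tx":0,"ty":0,"tz":0,"spin":-3},{"gripper":0.04,"tx":0,"ty":0,"tz":0,"spin":-3},{"gripper":0.04,"tx":0,"ty":0,"tz":0,"spin":-3},{"gripper":0.04,"tx":0,"ty":0,"tz":0,"spin":-3}]'
python3 - <<'E'
from h import *
f=grab_frame("wrist"); cv2.imwrite("pics/w8.png",f["pixels"][:,:,::-1])
print(sense()["wrist_torque"])
E
```

```text
clock: 17.85
eef_pos: [542.7, -183.1, 100.0]
tcp_rot: [3.139, -0.001, 0.838]
contact_force: [-5.2, 1.2, 17.7]
opening: 0.587
[ 0.23438696  0.65138813 -0.11394296]
```

View pics/w8.png

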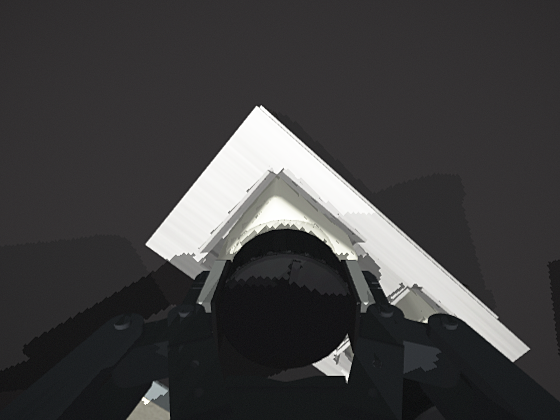

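```bash
python3 -m inch '[{"gripper":0.04,"tx":0,"ty":0,"tz":-0.0003,"spin":-3.5},{"gripper":0.04,"tx":0,"ty":0,"tz":-0.0003,"spin":-3.5},{"gripper":0.04,"tx":0,"ty":0,"tz":-0.0003,"spin":-3.5},{"gripper":0.04,"tx":0,"ty":0,"tz":-0.0003,"spin":-3.5},{"gripper":0.04,"tx":0,"ty":0,"tz":0,"spin":-3.5},{"gripper":0.04,"tx":0,"ty":0,"tz":0,"spin":-3.5},{"gripper":0.04,"tx":0,"ty":0,"tz":0,"spin":-3.5},{"gripper":0.04,"tx":0,"ty":0,"tz":0,"spin":-3.5}]'
python3 -c "
from rig import sense
print(sense()['wrist_torque'])"
```

```text
clock: 18.7
eef_pos: [542.6, -183.1, 100.9]
tcp_rot: [3.139, 0.0, 1.327]
contact_force: [-3.8, 1.0, 13.4]
opening: 0.584
[ 0.1565056   0.53750299 -0.20938051]
```

```bash
python3 -m inch '[{"gripper":0.04,"tx":0,"ty":0,"tz":-0.0003,"spin":-3.5},{"gripper":0.04,"tx":0,"ty":0,"tz":-0.0003,"spin":-3.5},{"gripper":0.04,"tx":0,"ty":0,"tz":-0.0002,"spin":-3.5},{"gripper":0.04,"tx":0,"ty":0,"tz":0,"spin":-3.5},{"gripper":0.04,"tx":0,"ty":0,"tz":0,"spin":-3.5},{"gripper":0.04,"tx":0,"ty":0,"tz":0,"spin":-3.5},{"gripper":0.04,"tx":0,"ty":0,"tz":0,"spin":-3.5},{"gripper":0.04,"tx":0,"ty":0,"tz":0,"spin":-3.5}]'
python3 - <<'E'
from h import *
s=sense();print(s["wrist_torque"],s["qpos"].round(3))
f=grab_frame("wrist"); cv2.imwrite("pics/w9.png",f["pixels"][:,:,::-1])
f=grab_frame("scene");cv2.imwrite('pics/s9.png',cv2.resize(f['pixels'][100:260,120:320,::-1],None,fx=3,fy=3,interpolation=2))
E
```

```text
clock: 19.5
eef_pos: [542.6, -183.1, 101.5]
tcp_rot: [3.14, 0.001, 1.816]
contact_force: [-3.2, 2.2, 11.7]
opening: 0.586
[ 0.17232297  0.41762078 -0.11721159] [-0.328  0.427  1.854  0.     0.858 -0.573]
```

View pics/w9.png

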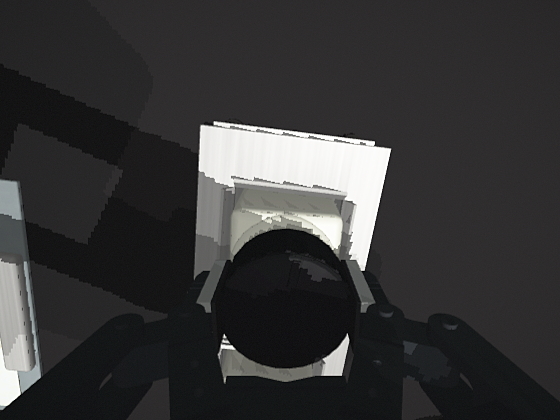

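View pics/s9.png

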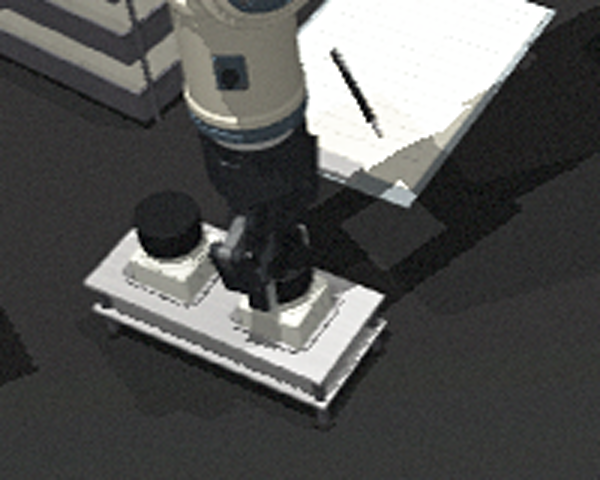

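Run:
```python
import cv2,numpy as np
o=[]
for n in ["w7","w9"]:
    i=cv2.imread(f"pics/{n}.png")[215:375,205:365].astype(float); i=255*np.clip(i/90,0,1)**.6; o.append(cv2.resize(i.astype(np.uint8),None,fx=2.4,fy=2.4,interpolation=2))
cv2.imwrite("pics/cmp.png",np.hstack(o))
```

```text
(no output)
```

View pics/cmp.png

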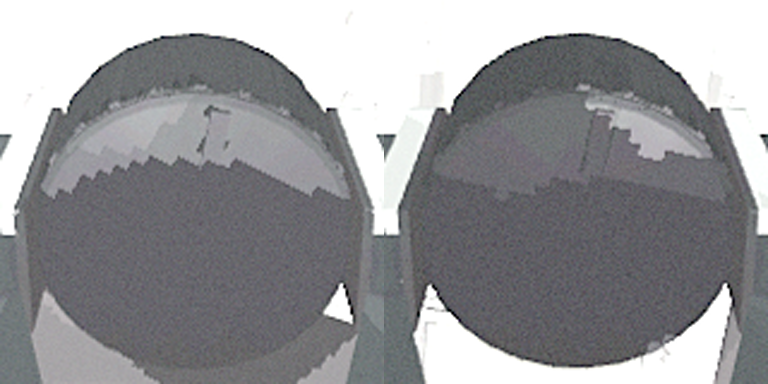

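```bash
python3 -m inch '[{"gripper":0.04,"tx":0,"ty":0,"tz":-0.0003,"spin":-2.5},{"gripper":0.04,"tx":0,"ty":0,"tz":-0.0002,"spin":-2},{"gripper":0.04,"tx":0,"ty":0,"tz":0,"spin":-2},{"gripper":0.04,"tx":0,"ty":0,"tz":0,"spin":-1.5},{"gripper":0.04,"tx":0,"ty":0,"tz":0,"spin":0},{"gripper":0.04,"tx":0,"ty":0,"tz":0,"spin":0},{"gripper":0.04,"tx":0,"ty":0,"tz":0,"spin":0},{"gripper":0.04,"tx":0,"ty":0,"tz":0,"spin":0}]'
python3 -c "
from rig import sense
print(sense()['wrist_torque'])"
```

```text
clock: 20.4
eef_pos: [542.5, -183.1, 101.8]
tcp_rot: [3.14, 0.001, 1.953]
contact_force: [-1.7, 0.4, 9.6]
opening: 0.584
[ 0.12481944  0.38430946 -0.00979716]
```

```bash
python3 -m inch '[{"gripper":0.04,"tx":0,"ty":0,"tz":0,"spin":-1.5},{"gripper":0.04,"tx":0,"ty":0,"tz":0,"spin":-1.5},{"gripper":0.04,"tx":0,"ty":0,"tz":0,"spin":-1},{"gripper":0.04,"tx":0,"ty":0,"tz":0,"spin":0},{"gripper":0.04,"tx":0,"ty":0,"tz":0,"spin":0},{"gripper":0.04,"tx":0,"ty":0,"tz":0,"spin":0},{"gripper":0.04,"tx":0,"ty":0,"tz":0,"spin":0},{"gripper":0.04,"tx":0,"ty":0,"tz":0,"spin":0}]'
python3 - <<'E'
from h import *
s=sense();print(s["wrist_torque"])
f=grab_frame("wrist"); cv2.imwrite("pics/w10.png",f["pixels"][:,:,::-1])
E
```

```text
clock: 21.2
eef_pos: [542.5, -183.1, 101.8]
tcp_rot: [3.14, 0.001, 2.023]
contact_force: [-1.8, 0.4, 9.1]
opening: 0.585
[ 0.14369522  0.30405812 -0.01451109]
```

View pics/w10.png

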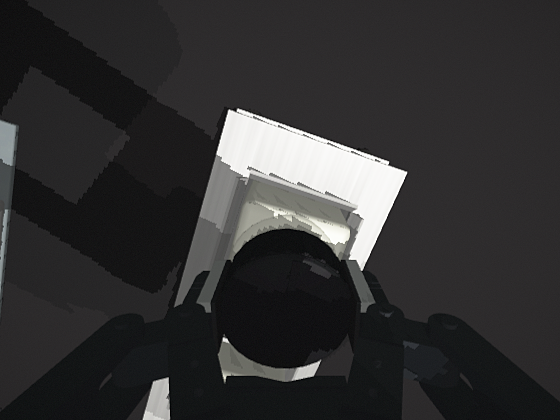

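```bash
python3 -m inch '[{"gripper":0.04,"tx":0,"ty":0,"tz":-0.001,"spin":0},{"gripper":0.04,"tx":0,"ty":0,"tz":-0.001,"spin":0},{"gripper":0.04,"tx":0,"ty":0,"tz":-0.001,"spin":0},{"gripper":0.04,"tx":0,"ty":0,"tz":-0.001,"spin":0},{"gripper":0.04,"tx":0,"ty":0,"tz":0,"spin":0},{"gripper":0.04,"tx":0,"ty":0,"tz":0,"spin":0},{"gripper":0.04,"tx":0,"ty":0,"tz":0,"spin":0},{"gripper":0.04,"tx":0,"ty":0,"tz":0,"spin":0}]'
python3 -m inch '[{"gripper":0.04,"tx":0,"ty":0,"tz":-0.001,"spin":0},{"gripper":0.04,"tx":0,"ty":0,"tz":-0.001,"spin":0},{"gripper":0.04,"tx":0,"ty":0,"tz":-0.001,"spin":0},{"gripper":0.04,"tx":0,"ty":0,"tz":-0.001,"spin":0},{"gripper":0.04,"tx":0,"ty":0,"tz":0,"spin":0},{"gripper":0.04,"tx":0,"ty":0,"tz":0,"spin":0},{"gripper":0.04,"tx":0,"ty":0,"tz":0,"spin":0},{"gripper":0.04,"tx":0,"ty":0,"tz":0,"spin":0}]'
python3 - <<'E'
from h import *
print([ (grab_frame("wrist") and sense()["contact_force"].round(2)) for _ in range(3)])
f=grab_frame("wrist"); cv2.imwrite("pics/w11.png",f["pixels"][:,:,::-1])
E
```

```text
clock: 22.05
eef_pos: [541.6, -182.7, 104.7]
tcp_rot: [-3.141, -0.0, 2.023]
contact_force: [0.5, 0.2, -0.9]
opening: 0.586
clock: 22.85
eef_pos: [541.7, -182.7, 108.8]
tcp_rot: [3.142, 0.0, 2.023]
contact_force: [0.1, 1.0, -0.2]
opening: 0.583
[array([ 1.22, -0.04, -0.57]), array([ 0.03,  0.27, -0.64]), array([-0.  , -0.07, -0.5 ])]
```

View pics/w11.png

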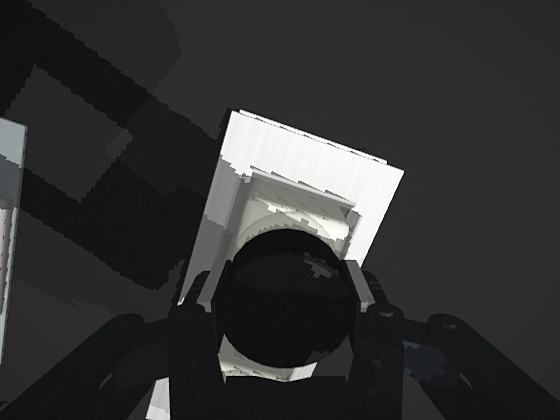

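```bash
python3 -m inch '[{"gripper":0.04,"tx":0,"ty":0,"tz":-0.001,"spin":0},{"gripper":0.04,"tx":0,"ty":0,"tz":-0.001,"spin":0},{"gripper":0.04,"tx":0,"ty":0,"tz":-0.001,"spin":0},{"gripper":0.04,"tx":0,"ty":0,"tz":-0.001,"spin":0},{"gripper":0.04,"tx":0,"ty":0,"tz":0,"spin":0},{"gripper":0.04,"tx":0,"ty":0,"tz":0,"spin":0},{"gripper":0.04,"tx":0,"ty":0,"tz":0,"spin":0},{"gripper":0.04,"tx":0,"ty":0,"tz":0,"spin":0}]'
python3 - <<'E'
from h import *
print([ (grab_frame("wrist") and sense()["contact_force"].round(2)) for _ in range(3)])
E
```

```text
clock: 23.85
eef_pos: [541.6, -182.7, 112.7]
tcp_rot: [-3.142, -0.0, 2.023]
contact_force: [0.6, -0.0, -1.3]
opening: 0.579
[array([-0.32, -0.64, -0.88]), array([-0.37,  0.53, -0.86]), array([ 0.15, -0.69, -0.64])]
```

The cap has come free: the tool carries about 0.8 N, which is the cap's weight alone. I'll lift it clear now.

```bash
python3 -m inch '[{"gripper":0.04,"tx":0,"ty":0,"tz":-0.003,"spin":0},{"gripper":0.04,"tx":0,"ty":0,"tz":-0.004,"spin":0},{"gripper":0.04,"tx":0,"ty":0,"tz":-0.004,"spin":0},{"gripper":0.04,"tx":0,"ty":0,"tz":-0.004,"spin":0},{"gripper":0.04,"tx":0,"ty":0,"tz":-0.004,"spin":0},{"gripper":0.04,"tx":0,"ty":0,"tz":-0.003,"spin":0},{"gripper":0.04,"tx":0,"ty":0,"tz":-0.001,"spin":0},{"gripper":0.04,"tx":0,"ty":0,"tz":0,"spin":0}]'
python3 -m inch '[{"gripper":0.04,"tx":0,"ty":0,"tz":0,"spin":0},{"gripper":0.04,"tx":0,"ty":0,"tz":0,"spin":0},{"gripper":0.04,"tx":0,"ty":0,"tz":0,"spin":0},{"gripper":0.04,"tx":0,"ty":0,"tz":0,"spin":0},{"gripper":0.04,"tx":0,"ty":0,"tz":0,"spin":0},{"gripper":0.04,"tx":0,"ty":0,"tz":0,"spin":0},{"gripper":0.04,"tx":0,"ty":0,"tz":0,"spin":0},{"gripper":0.04,"tx":0,"ty":0,"tz":0,"spin":0}]'
python3 - <<'E'
from h import *
f=grab_frame("wrist"); cv2.imwrite("pics/w12.png",f["pixels"][:,:,::-1])
f=grab_frame("scene");cv2.imwrite('pics/s12.png',cv2.resize(f['pixels'][130:240,150:290,::-1],None,fx=5,fy=5,interpolation=2));cv2.imwrite('pics/s12f.png',f['pixels'][:,:,::-1])
E
```

```text
clock: 24.8
eef_pos: [541.7, -182.8, 136.0]
tcp_rot: [3.141, 0.0, 2.023]
contact_force: [-0.4, -0.6, -0.7]
opening: 0.586
clock: 25.6
eef_pos: [541.6, -182.7, 135.8]
tcp_rot: [-3.142, -0.0, 2.023]
contact_force: [-0.8, -0.3, -1.9]
opening: 0.587
```

View pics/w12.png

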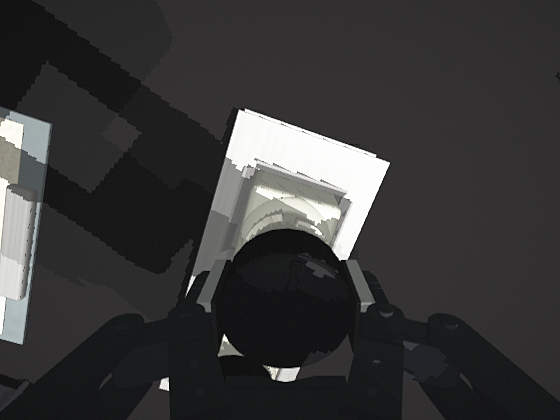

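View pics/s12.png

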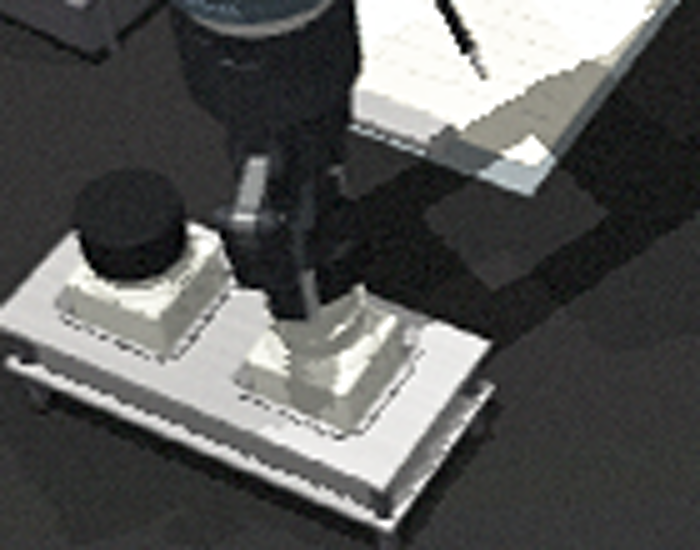

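View pics/s12f.png

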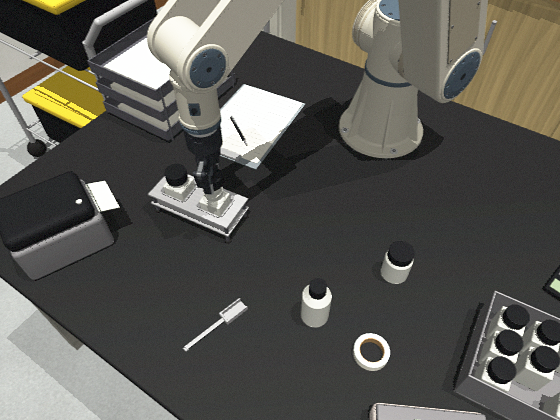

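```bash
python3 -c "
from rig import *
s=sense();print(s['clock'],s['eef_pos'],s['tcp_rot'],s['contact_force'])
print(sign_off())"
```

```text
25.7 [ 541.62294909 -182.71134335  135.80061068] [3.14157825e+00 7.12744367e-06 2.02282326e+00] [-0.29108449  0.86055436 -0.66979901]
the job is handed in; nothing more can be done
None
```

The jar is open and standing in the rack's empty place. I handed the job in at 25.7 s with the cap still held above its mouth.

- **Placing:** I lifted the jar by its closed cap, turned it 10° to match the rack and lowered it. It reached the floor of the place at TCP height 99.6 mm; I had worked out 99.5 mm.
- **Unscrewing:** I turned the cap 1.745 rad anticlockwise at 110 N grip. The torque was 0.34 N m at the one reading taken on the hump, and near zero by the end. About two-thirds of the way through, the pointer showed no slip in the fingers. It was too dark to read after that.
- **Turning stopped late:** Torque was already near zero at 1.675 rad. I turned another 4° to allow for the jar's play in the rack, so I went slightly past the point where the thread let go.
- **Lifting:** Once the thread was free the tool carried only about 0.8 N, the weight of the cap alone, so the jar did not come up with it.
- **Last checks:**
  - The cap is level.
  - By the TCP height it is about 15 mm above the mouth. I worked that out and did not measure it directly.
  - The last scene and wrist pictures show the jar upright and down in the rack.
  - Nothing else looks moved in the last scene picture, judged by eye.

My first batch of move commands was refused for missing fields and moved nothing. The wrist and fixed cameras differed by about 2 mm along x, so I lined the jar up with the rack using the wrist view alone.

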